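Push the soldering board home into the corner of its slab

TASK

With the fingertips, push the cream honeycomb soldering board along the grey slab, with the copper bangle riding on it, until its far long edge lies flush along the steel fence and its end is right up against the red stop block; then take the hand away. Only push the board, never pinch, lift or tip it, and do not touch the bangle, which must stay lying at the middle of the board. Leave everything else where it stands.

Things in the scene. Friction and masses are not known exactly. Their poses are not given: they have to be found in the camera images.
- slab: Grey heatproof slab fixed to the bench, 320 x 540 x 12 mm. Origin: centre of its underside, on the bench top; its upper face is 12 mm up. x points away from the robot, y to the left. A straight steel fence (500 long along y, 12 thick, standing 30 mm above the slab's upper face) is fixed on it; the fence's near face lies at slab x = +120 mm and is parallel to slab y. It may lie turned by some degrees on the bench.
- stop: Red painted stop block fixed on the slab, 70 (x) x 30 (y) x 30 mm high, with its far end at the fence, square to it, near one end of the fence: the left (+y) or the right (-y) one, varying. Origin: centre of its underside, on the slab. Its face towards the middle of the slab, 15 mm from its origin along y, is the stopping face.
- board: Cream honeycomb soldering board with rows of small dark holes, loose on the slab, 90 (x) x 120 (y) x 25 mm high, about 0.25 to 0.5 kg. Origin: centre of its underside, on the slab's upper face. It starts turned up to 0.4 rad from the slab's axes and slides with ordinary friction (a few newtons).
- bangle: Round copper bangle, 62 mm outside, 54 mm inside, 8 mm high, 40 g, lying loose on top of the board within 10 mm of its middle, held by friction only. Origin: centre of its underside.
- weight: Loose brass weight with a small knob, 32 mm diameter, 46 mm high, standing at the fence's other end (where the red stop is not). Origin: centre of underside.
- jar: Loose white jar with blue lid, 48 mm diameter, 55 mm high, on a near corner of the slab. Origin: centre of underside.
- charcoal: Loose black charcoal block 60 x 50 x 30 mm on the other near corner of the slab. Origin: centre of underside.
- file_block: Loose wooden block 80 x 110 x 45 mm with needle files standing in it to 170 mm high, on the bench left of the slab. Origin: centre of underside.
- bench_block: Loose square steel block 70 x 70 x 20 mm on the bench right of the slab. Origin: centre of underside.
- hammer: Loose hammer 240 mm long lying on the bench right of the slab. Origin: about its middle.

How it is judged:
By the outcome, as a careful person would: the job done as asked, in the order asked, and still so for the second after the job is handed in, with the robot touching nothing.
It also fails if it takes over 64 s, if anything falls off the work surface, if the arm or the gripper's body presses on something with over 40 N, if the wrist force passes 120 N, or if a joint passes its speed limit or range.

ROBOT

A 7-joint arm with a two-finger parallel gripper is mounted at the origin on the work surface. World frame = base frame: x ahead of the robot, y to its left, z up, the work surface at z = 0. Lengths are in mm, angles in rad, forces in N, time in s.
With the tool pointing down it reaches from about 350 to 900 mm from the base axis. Payload 8.1 kg.
Tool frame: the origin (TCP) lies at the very end of the fingers, on their centre line; the grasp point (between the pads) lies manip.grasp_offset behind it (manip.grasp_offset is the distance from the TCP to the grasp point, in mm); z points along the fingers, y is the line along which they close (so a half turn about z gives the same grasp; the last joint's range is limited). The gripper opens to 85 mm and grips with 20 to 120 N. Pads are 22 mm wide; open, the fingers measure 114 mm over their backs; the gripper's body (76 mm by 85 mm) begins 54 mm behind the grasp point. The pads swing forward as they close: fully open they stand 13 mm farther back than shut.
Start: joints at [-1.265, 0.434, 0.025, 1.573, -0.012, 1.134, -0.075], TCP at [248.47, 573.501, 231.323] pointing down, gripper open.
Joint ranges: [-2.62, 2.62], [-0.44, 2.09], [-1.27, 1.32], [0.08, 2.57], [-1.32, 4.46], [0.12, 2], [-2.74, 2.74]. Speed limits (rad/s): [2.22, 2.22, 3.01, 3.01, 3.14, 3.14, 3.14].

INTERFACE

Orientations are given as a unit quaternion [x, y, z, w].
In Python, from station import manip, eyes, recognise, spot_point gives the robot as it stands.
- The arm moves only by the tool carry_out, never from a script. Its argument "deltas" is a list of rows, each an object with "turn": the turn, a rotation vector about the tool's x, y, z normalised to -1 to 1, where 1 is 0.12 rad, a list of three; "travel": the shift along the tool's x, y, z normalised to -1 to 1, where 1 is 0.03 m, a list of three; "jaw": the opening, from 0 (shut) to 1 (fully open). A call has 1 to 8 rows; each row shifts and turns the commanded pose from where the row before left it, along the tool's axes as they then stand; what a row does not reach is not made up. A row lasts 1/12 s, in which the tool goes at most 41.7 mm and 7.16 degrees, less where a joint would pass 70% of its speed; a pose out of reach is approached as far as the arm can. A call with a number of a shift or a turn outside -1 to 1 is refused whole. A call with a gripper value outside its range is refused whole. The fingers move at their own pace and stop on an object; the grip force is fixed at half the most. Time passes only in rows, so rows that do not move let the fingers close. It gives the time, the measured TCP pose, the force, the opening and the grip force at its end, in the units of the state.
- manip.get_state(): the state, without advancing time (a new reading comes with each control period).
- eyes.capture(name): name is "scene" or "top" or "wrist"; returns a dict with "image" (384x512x3 uint8, red, green, blue), "range_z" (384x512 float32, mm along the optical axis (not along the pixel's ray), 0 where there is no reading), "fx", "fy", "cx", "cy" (pixels), "T" (4x4, takes a point from camera to world coordinates). Camera axes: x right, y down, z forward; pixel columns grow to the right and rows downward; lengths in mm; the calibration is good to about 2 mm. A picture is of the moment at which its call begins.
- manip.hand_in(): hands the job in; it is judged then, once.
Trained networks look in the newest picture that a camera, given by its name, has taken for a name from the list of things; names that differ only in an ending like _2 or _b are one class to them, and where a whole thing is asked for, a point or a joint stands for the part that bears it (a point fixed in the world has none). Each returns a list of dicts, best first, with "score" (0 to 1); they miss things now and then, are a little off and sometimes report something else, mostly with a low value. They report only what shows in the picture. A call takes as long as a camera call.
- recognise(camera, target): "xyz" ([x, y, z] in mm, in world coordinates, good to about 4 mm: the middle of the surface that is visible of it).
- spot_point(camera, target): "xyz" ([x, y, z] in mm, in world coordinates, good to about 4 mm: a listed point, or the origin of a listed thing).
The state is a dict: "t": time; "joint_pos": joint angles; "dq": joint speeds; "joint_efforts": joint torques, N m; "tcp_pos": TCP position; "tcp_rot": TCP orientation; "force": force on the tool from outside, world axes, zero at the start; "torque": the same for the moment, N m; "finger_gap": finger opening in mm; "finger_force": force on a finger pad.
Only numpy, scipy, OpenCV 4.12 (cv2) and the standard library are available. Lean on these libraries where they do the work, as an engineer would, in place of code of your own. Each camera call takes 0.05 s, during which the arm holds its last target. There are 200 camera calls.

## Working session

There is one attempt and no reset: what is moved stays moved. The work goes in short steps, Python scripts to look and compute and a tool call to move; the robot and the scene stay as the last step left them, time stands still between calls to the robot, and variables do not carry over. Pictures are saved under pics/ and viewed, at most 10 in all, crops included, and the job is handed in when it is done.

Besides the shell and the picture viewer there is one more tool, called after "Call:" by a JSON object that holds its "fn" and its "kwargs". carry_out: Moves the arm, as the interface text tells. Scaled input: -1 to 1 covers 0.03 m each way for a shift and 0.12 rad each way for a turn. Its arguments: {"type":"object","properties":{"deltas":{"type":"array","items":{"type":"object","properties":{"turn":{"type":"array","items":{"type":"number"}},"travel":{"type":"array","items":{"type":"number"}},"jaw":{"type":"number"}}}}},"required":["deltas"]}

```bash
mkdir -p pics
cat > h.py <<'E'
import numpy as np, cv2
from station import manip, eyes, recognise, spot_point
def cap(n,save=None):
    c=eyes.capture(n)
    if save: cv2.imwrite('pics/'+save,cv2.cvtColor(c['image'],cv2.COLOR_RGB2BGR))
    return c
def cloud(c):
    z=c['range_z'].astype(float); v,u=np.mgrid[:z.shape[0],:z.shape[1]]
    P=np.stack([(u-c['cx'])/c['fx']*z,(v-c['cy'])/c['fy']*z,z],-1)
    W=P@c['T'][:3,:3].T+c['T'][:3,3]; W[z<=0]=np.nan
    return W
E
python3 - <<'E'
from h import *
c=cap('top','top0.png')
s=manip.get_state(); print(s['t'],s['tcp_pos'],s['tcp_rot'],s['finger_gap'],manip.grasp_offset)
print(c['T'])
for n in ['slab','stop','board','bangle','weight','jar','charcoal','file_block','bench_block','hammer']:
    print(n,[(np.round(d['xyz']),round(d['score'],2)) for d in spot_point('top',n)[:2]])
E
```

```text
0.05 [248.28174603 573.02865002 230.52935989] [ 2.03001381e-01  9.79178135e-01 -7.81834470e-04 -9.28488157e-05] 85.52751000766789 18.700000000000003
[[ 3.40517408e-03 -9.94815001e-01  1.01644080e-01  4.24000737e+02]
 [-9.99857393e-01 -1.70578210e-03  1.68012820e-02 -4.10197758e+00]
 [-1.65407847e-02 -1.01686797e-01 -9.94678942e-01  1.52326039e+03]
 [ 0.00000000e+00  0.00000000e+00  0.00000000e+00  1.00000000e+00]]
slab [(array([563., 474.,  -4.]), 0.6), (array([565.,  28.,  -2.]), 0.56)]
stop [(array([562., 475.,  -0.]), 0.51)]
board [(array([541.,  44.,  12.]), 0.63)]
bangle [(array([563.,  30.,  -3.]), 0.66)]
weight [(array([618., 253.,  13.]), 0.57)]
jar [(array([426., 231.,  12.]), 0.7)]
charcoal [(array([ 479., -195.,   12.]), 0.69)]
file_block [(array([560., 477.,  -0.]), 0.92)]
bench_block [(array([ 411., -450.,   -3.]), 0.9)]
hammer []
```

View pics/top0.png

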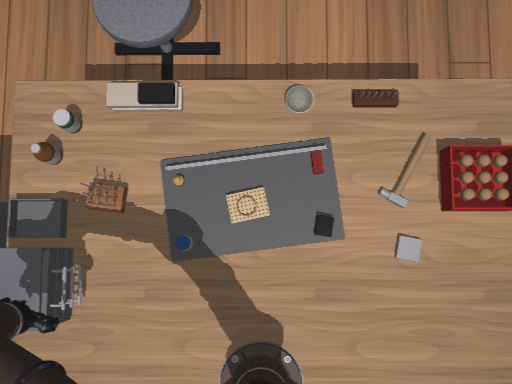

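The top view shows the slab around pixel (252,198) and the fence running from (165,167) to (326,147). The red stop is on the right at (317,160), and the board with the bangle is at (248,204). The weight is at (179,180), the jar at (183,242) and the charcoal at (324,225).

```bash
cat >> h.py <<'E'
def rect(W,m):
    p=W[m][:,:2]; p=p[~np.isnan(p[:,0])]
    (c,s,a)=cv2.minAreaRect(p.astype(np.float32)); return len(p),np.round(c,1),np.round(s,1),round(a,2)
def comp(m,u,v):
    n,l=cv2.connectedComponents(m.astype(np.uint8)); return l==l[v,u] if m[v,u] else None
E
python3 - <<'E'
from h import *
for n in ['top','scene']:
    c=cap(n,n+'1.png'); W=cloud(c); im=c['image'].astype(int)
    hsv=cv2.cvtColor(c['image'],cv2.COLOR_RGB2HSV)
    z=W[...,2]; x=W[...,0]; y=W[...,1]
    reg=(x>350)&(x<780)&(abs(y-30)<330)
    slab=reg&(abs(z-12)<6)&(hsv[...,1]<60); print(n,'slab z',np.nanmedian(z[slab]),rect(W,slab))
    cream=reg&(z>28)&(z<52)&(x>450)&(x<630)&(abs(y-40)<110); print('board',rect(W,cream),np.nanmedian(z[cream]))
    cream2=cream&(hsv[...,0]>12)&(hsv[...,0]<35)&(hsv[...,2]>150);print('cream',rect(W,cream2))
    red=reg&(z>30)&(hsv[...,1]>150)&((hsv[...,0]<6)|(hsv[...,0]>172))&(y<-50);print('stop',rect(W,red),np.nanmedian(z[red]))
    f=reg&(z>34)&(z<48)&(hsv[...,1]<50)&(x>630); print('fence',rect(W,f))
    co=cream&((hsv[...,0]<11))&(hsv[...,1]>90);print('bangle',rect(W,co))
E
```

```text
top slab z 11.89661801212901 (13659, array([562.9,  30.1]), array([319.9, 540.5]), 7.75)
board (1148, array([541.2,  42.2]), array([ 90.2, 119.7]), 12.57) 37.21947186088255
cream (943, array([540.7,  41.6]), array([ 88.8, 118.8]), 12.65)
stop (180, array([ 674.1, -171.5]), array([68.3, 28.9]), 7.18) 41.69755798807046
fence (675, array([660.,  44.]), array([ 69.4, 499.9]), 7.51)
bangle (49, array([538.4,  44.9]), array([58.4, 54.9]), 0.78)
scene slab z 10.773785253987057 (11020, array([560.5,  29.2]), array([321.1, 541.4]), 7.71)
board (900, array([539.3,  41.8]), array([ 92. , 121.1]), 12.71) 35.91135496828991
cream (768, array([538.4,  41.6]), array([ 90. , 121.3]), 12.8)
stop (138, array([ 671.7, -170.6]), array([64.1, 31.2]), 5.63) 39.94406069936525
fence (632, array([657. ,  43.3]), array([ 72.1, 498.7]), 7.47)
bangle (30, array([537.1,  45.7]), array([55.5, 55.9]), 57.03)
```

View pics/scene1.png

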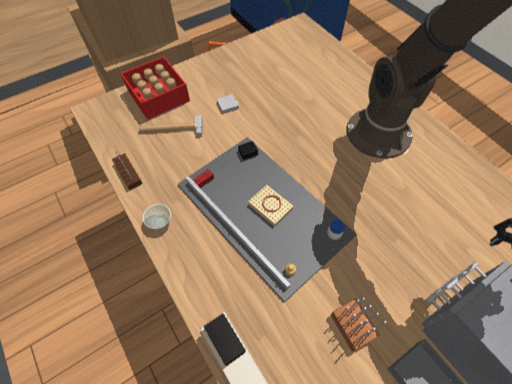

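Call:
{"fn": "carry_out", "kwargs": {"deltas": [{"turn": [0,0,-0.905],"travel": [0,0,0],"jaw": 0.6},{"turn": [0,0,-0.905],"travel": [0,0,0],"jaw": 0.6},{"turn": [0,0,-0.905],"travel": [0,0,0],"jaw": 0.6},{"turn": [0,0,-0.905],"travel": [0,0,0],"jaw": 0.6},{"turn": [0,0,-0.905],"travel": [0,0,0],"jaw": 0.6},{"turn": [0,0,0],"travel": [-0.2,-0.95,0.15],"jaw": 0.6},{"turn": [0,0,0],"travel": [-0.2,-0.95,0.15],"jaw": 0.6},{"turn": [0,0,0],"travel": [-0.2,-0.95,0.15],"jaw": 0.6}]}}

```text
t: 1.32
tcp_pos: [277.9, 490.3, 217.5]
tcp_rot: [-0.067, 0.998, 0.0, 0.0]
force: [0.3, 0.5, -0.4]
finger_gap: 51.4
finger_force: 0.0
```

Call:
{"fn": "carry_out", "kwargs": {"deltas": [{"turn": [0,0,0],"travel": [-0.24,-0.95,0.15],"jaw": 0.6},{"turn": [0,0,0],"travel": [-0.24,-0.95,0.15],"jaw": 0.6},{"turn": [0,0,0],"travel": [-0.24,-0.95,0.15],"jaw": 0.6},{"turn": [0,0,0],"travel": [-0.24,-0.95,0.15],"jaw": 0.6},{"turn": [0,0,0],"travel": [-0.24,-0.95,0.15],"jaw": 0.6},{"turn": [0,0,0],"travel": [-0.24,-0.95,0.15],"jaw": 0.6},{"turn": [0,0,0],"travel": [-0.24,-0.95,0.15],"jaw": 0.6},{"turn": [0,0,0],"travel": [-0.24,-0.95,0.15],"jaw": 0.6}]}}

```text
t: 1.98
tcp_pos: [365.7, 271.6, 181.9]
tcp_rot: [-0.067, 0.998, 0.0, 0.0]
force: [0.7, -0.8, -0.1]
finger_gap: 51.2
finger_force: 0.0
```

```bash
cat >> h.py <<'E'
from scipy.spatial.transform import Rotation as R
C=np.array([562.9,30.1]); A=np.deg2rad(7.6)
U=np.array([np.cos(A),np.sin(A)]); V=np.array([-np.sin(A),np.cos(A)])
def toslab(p): d=np.asarray(p)[:2]-C; return np.round([d@U,d@V],1)
def where():
    s=manip.get_state(); r=R.from_quat(s['tcp_rot']); y=r.as_matrix()[:,1]; z=r.as_matrix()[:,2]
    print('t',round(s['t'],2),'slab',toslab(s['tcp_pos']),'z',round(s['tcp_pos'][2],1),'yaw(y axis, slab deg)',round(np.rad2deg(np.arctan2(y@[*V,0],y@[*U,0])),2),'zaxis',np.round(z,3),'F',np.round(s['force'],1),'gap',round(s['finger_gap'],1))
def board(n='top'):
    c=eyes.capture(n); W=cloud(c); x,y,z=W[...,0],W[...,1],W[...,2]
    hsv=cv2.cvtColor(c['image'],cv2.COLOR_RGB2HSV)
    m=(z>29)&(z<52)&(x>430)&(x<720)&(abs(y+20)<180)&(hsv[...,0]>12)&(hsv[...,0]<35)&(hsv[...,2]>110)&(hsv[...,1]>40)
    k,l,st,_=cv2.connectedComponentsWithStats(cv2.morphologyEx(m.astype(np.uint8),cv2.MORPH_CLOSE,np.ones((3,3))))
    i=1+np.argmax(st[1:,4]); q=rect(W,(l==i)&(z>29)&(z<42)); print(n,'board',toslab(q[1]),q[2],'yaw',round(q[3]-np.rad2deg(A),2),q[0])
    b=(l==i)&(hsv[...,0]<=12)&(hsv[...,1]>90)
    if b.sum()>8: print('bangle',toslab(rect(W,b)[1]),rect(W,b)[2])
    return c
E
python3 -c "
from h import *
where()"
```

```text
t 1.98 slab [-163.5  265.5] z 181.9 yaw(y axis, slab deg) 90.09 zaxis [ 0.001  0.    -1.   ] F [ 0.7 -0.8 -0.1] gap 51.2
```

Call:
{"fn": "carry_out", "kwargs": {"deltas": [{"turn": [0,0,0],"travel": [-0.27,-1,0.3],"jaw": 0.6},{"turn": [0,0,0],"travel": [-0.27,-1,0.3],"jaw": 0.6},{"turn": [0,0,0],"travel": [-0.27,-1,0.3],"jaw": 0.6},{"turn": [0,0,0],"travel": [-0.27,-1,0.3],"jaw": 0.6},{"turn": [0,0,0],"travel": [-0.27,-1,0.3],"jaw": 0.6},{"turn": [0,0,0],"travel": [-0.27,-1,0.3],"jaw": 0.6},{"turn": [0,0,0],"travel": [-0.27,-1,0.3],"jaw": 0.6},{"turn": [0,0,0],"travel": [0,0,0],"jaw": 0.6}]}}

```text
t: 2.65
tcp_pos: [450.9, 66.3, 117.8]
tcp_rot: [-0.063, 0.998, -0.001, -0.0]
force: [-0.5, 0.1, -0.1]
finger_gap: 51.1
finger_force: 0.0
```

```bash
python3 -c "
from h import *
where(); board(); board('scene')
c=cap('wrist','w1.png')"
```

```text
t 2.65 slab [-106.2   50.7] z 117.8 yaw(y axis, slab deg) 89.67 zaxis [-0.    -0.003 -1.   ] F [-0.5  0.1 -0.1] gap 51.1
top board [-20.5  12.3] [ 89. 116.] yaw 5.71 666
bangle [-10.7  10.6] [61.  36.9]
scene board [-21.1  14.4] [ 92.2 122. ] yaw 5.44 840
bangle [-25.5  16.7] [66.  55.7]
```

View pics/w1.png

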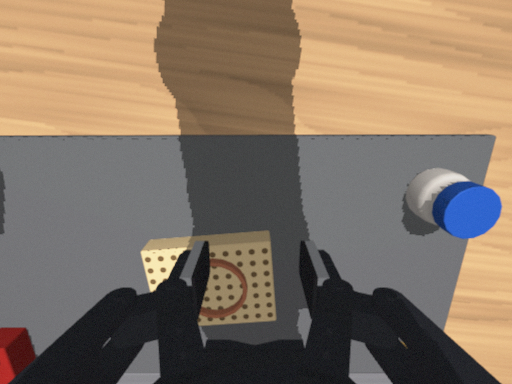

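The wrist view shows the board's near face around row 240, columns 150–270, the fingers at columns 205 and 315, and the jar clear at (460,205). I'll centre the hand on the near face and lower it.

Call:
{"fn": "carry_out", "kwargs": {"deltas": [{"turn": [0,0,0],"travel": [-0.15,-0.6,0.2],"jaw": 0.6},{"turn": [0,0,0],"travel": [-0.15,-0.6,0.2],"jaw": 0.6},{"turn": [0,0,0],"travel": [0,0,0.8],"jaw": 0.6},{"turn": [0,0,0],"travel": [0,0,0.8],"jaw": 0.6},{"turn": [0,0,0],"travel": [0,0,0.7],"jaw": 0.6},{"turn": [0,0,0],"travel": [0,0,0.4],"jaw": 0.6},{"turn": [0,0,0],"travel": [0,0,0.2],"jaw": 0.6},{"turn": [0,0,0],"travel": [0,0,0],"jaw": 0.6}]}}

```text
t: 3.47
tcp_pos: [462.6, 39.2, 19.1]
tcp_rot: [-0.068, 0.998, 0.0, -0.001]
force: [-0.9, -0.1, -0.2]
finger_gap: 51.4
finger_force: 0.0
```

```bash
python3 -c "
from h import *
where()"
```

```text
t 3.47 slab [-98.2  22.2] z 19.1 yaw(y axis, slab deg) 90.2 zaxis [-0.002  0.    -1.   ] F [-0.9 -0.1 -0.2] gap 51.4
```

Call:
{"fn": "carry_out", "kwargs": {"deltas": [{"turn": [0,0,0],"travel": [0,-0.25,0.06],"jaw": 0.6},{"turn": [0,0,0],"travel": [-0.2,0,0],"jaw": 0.6},{"turn": [0,0,0],"travel": [-0.15,0,0],"jaw": 0.6},{"turn": [0,0,0],"travel": [-0.15,0,0],"jaw": 0.6},{"turn": [0,0,0],"travel": [-0.15,0,0],"jaw": 0.6},{"turn": [0,0,0],"travel": [-0.2,0,0],"jaw": 0.6},{"turn": [0,0,0],"travel": [-0.2,0,0],"jaw": 0.6},{"turn": [0,0,0],"travel": [-0.2,0,0],"jaw": 0.6}]}}

```text
t: 4.13
tcp_pos: [501.8, 35.6, 18.0]
tcp_rot: [-0.067, 0.998, 0.0, -0.0]
force: [-1.1, -1.0, 2.7]
finger_gap: 51.4
finger_force: 1.1
```

```bash
python3 -c "
from h import *
where(); board(); board('scene')"
```

```text
t 4.13 slab [-59.8  13.6] z 18.0 yaw(y axis, slab deg) 90.09 zaxis [-0.001 -0.    -1.   ] F [-1.1 -1.   2.7] gap 51.4
top board [35.9  4.9] [118.3  35.6] yaw 73.94 138
scene board [-3.9 11.6] [ 92.2 121.3] yaw -0.22 858
bangle [-6.3 15.4] [60.2 59.2]
```

Call:
{"fn": "carry_out", "kwargs": {"deltas": [{"turn": [0,0,0],"travel": [-0.2,0,0],"jaw": 0.6},{"turn": [0,0,0],"travel": [-0.25,0,0],"jaw": 0.6},{"turn": [0,0,0],"travel": [-0.25,0,0],"jaw": 0.6},{"turn": [0,0,0],"travel": [-0.25,0,0],"jaw": 0.6},{"turn": [0,0,0],"travel": [-0.25,0,0],"jaw": 0.6},{"turn": [0,0,0],"travel": [-0.25,0,0],"jaw": 0.6},{"turn": [0,0,0],"travel": [-0.25,0,0],"jaw": 0.6},{"turn": [0,0,0],"travel": [-0.2,0,0],"jaw": 0.6}]}}

```text
t: 4.9
tcp_pos: [559.0, 43.3, 18.0]
tcp_rot: [-0.067, 0.998, 0.0, 0.0]
force: [-1.8, -0.3, 0.5]
finger_gap: 51.6
finger_force: 0.9
```

```bash
python3 -c "
from h import *
where(); board('scene')"
```

```text
t 4.9 slab [-2.1 13.6] z 18.0 yaw(y axis, slab deg) 90.09 zaxis [ 0.  0. -1.] F [-1.8 -0.3  0.5] gap 51.6
scene board [52.8 11.5] [ 90.5 122.6] yaw 0.04 900
bangle [50.  15.8] [62.4 59.5]
```

Call:
{"fn": "carry_out", "kwargs": {"deltas": [{"turn": [0,0,0],"travel": [-0.12,0,0],"jaw": 0.6},{"turn": [0,0,0],"travel": [-0.12,0,0],"jaw": 0.6},{"turn": [0,0,0],"travel": [-0.1,0,0],"jaw": 0.6},{"turn": [0,0,0],"travel": [-0.1,0,0],"jaw": 0.6},{"turn": [0,0,0],"travel": [-0.05,0,0],"jaw": 0.6},{"turn": [0,0,0],"travel": [-0.05,0,0],"jaw": 0.6},{"turn": [0,0,0],"travel": [-0.05,0,0],"jaw": 0.6},{"turn": [0,0,0],"travel": [-0.04,0,0],"jaw": 0.6}]}}

```text
t: 5.62
tcp_pos: [576.8, 45.7, 18.0]
tcp_rot: [-0.067, 0.998, 0.0, -0.0]
force: [-2.5, 0.6, 0.3]
finger_gap: 51.3
finger_force: 0.7
```

Call:
{"fn": "carry_out", "kwargs": {"deltas": [{"turn": [0,0,0],"travel": [-0.04,0,0],"jaw": 0.6},{"turn": [0,0,0],"travel": [-0.04,0,0],"jaw": 0.6}]}}

```text
t: 5.78
tcp_pos: [579.0, 46.0, 18.0]
tcp_rot: [-0.067, 0.998, 0.0, -0.0]
force: [-7.0, -0.4, 3.3]
finger_gap: 51.1
finger_force: 3.8
```

```bash
python3 -c "
from h import *
where(); board('scene')"
```

```text
t 5.78 slab [18.  13.6] z 18.0 yaw(y axis, slab deg) 90.08 zaxis [-0.  0. -1.] F [-7.  -0.4  3.3] gap 51.1
scene board [70.2 11.3] [ 91.2 121.7] yaw 0.48 884
bangle [68.9 15.4] [62.9 58.9]
```

Call:
{"fn": "carry_out", "kwargs": {"deltas": [{"turn": [0,0,0],"travel": [-0.04,0,0],"jaw": 0.6},{"turn": [0,0,0],"travel": [0.3,0,0],"jaw": 0.6},{"turn": [0,0,0],"travel": [0.6,0,0],"jaw": 0.6},{"turn": [0,0,0],"travel": [0,0,-1],"jaw": 0.6},{"turn": [0,0,0],"travel": [0,0,-1],"jaw": 0.6},{"turn": [0,0,0],"travel": [0,0,-1],"jaw": 0.4},{"turn": [0,0,0],"travel": [-0.8,1,0],"jaw": 0.4},{"turn": [0,0,0],"travel": [-0.8,1,0],"jaw": 0.4}]}}

```text
t: 6.5
tcp_pos: [595.0, 106.9, 111.1]
tcp_rot: [-0.065, 0.998, 0.0, 0.003]
force: [0.9, 0.1, -0.3]
finger_gap: 34.1
finger_force: 0.0
```

Call:
{"fn": "carry_out", "kwargs": {"deltas": [{"turn": [0,0,0],"travel": [-0.8,1,0],"jaw": 0.4},{"turn": [0,0,1],"travel": [0,0,0],"jaw": 0.4},{"turn": [0,0,1],"travel": [0,0,0],"jaw": 0.4},{"turn": [0,0,1],"travel": [0,0,0],"jaw": 0.4},{"turn": [0,0,1],"travel": [0,0,0],"jaw": 0.4},{"turn": [0,0,1],"travel": [0,0,0],"jaw": 0.4},{"turn": [0,0,1],"travel": [0,0,0],"jaw": 0.4},{"turn": [0,0,1],"travel": [0,0,0],"jaw": 0.4}]}}

```text
t: 7.17
tcp_pos: [613.0, 141.4, 108.2]
tcp_rot: [0.348, 0.937, 0.0, 0.001]
force: [-0.5, 0.1, -0.2]
finger_gap: 34.0
finger_force: 0.0
```

Call:
{"fn": "carry_out", "kwargs": {"deltas": [{"turn": [0,0,1],"travel": [0,0,0],"jaw": 0.4},{"turn": [0,0,1],"travel": [0,0,0],"jaw": 0.4},{"turn": [0,0,1],"travel": [0,0,0],"jaw": 0.4},{"turn": [0,0,1],"travel": [0,0,0],"jaw": 0.4},{"turn": [0,0,1],"travel": [0,0,0],"jaw": 0.4},{"turn": [0,0,1],"travel": [0,0,0],"jaw": 0.4},{"turn": [0,0,0],"travel": [0,0,0],"jaw": 0.4}]}}

```text
t: 7.75
tcp_pos: [612.9, 141.7, 108.0]
tcp_rot: [0.656, 0.755, 0.0, 0.0]
force: [0.4, -0.7, 0.1]
finger_gap: 34.2
finger_force: 0.0
```

```bash
python3 -c "
from h import *
where(); board('scene'); board()
c=cap('wrist','w2.png')"
```

```text
t 7.75 slab [ 64.3 104. ] z 108.0 yaw(y axis, slab deg) 0.41 zaxis [ 0.001  0.    -1.   ] F [ 0.4 -0.7  0.1] gap 34.2
scene board [71.6 12.1] [ 88. 121.] yaw -0.6 669
bangle [70.2  9. ] [65.6 48.5]
top board [74.5 11.6] [ 90.7 119.1] yaw 0.04 1002
bangle [72.5 14.4] [60.8 59.2]
```

View pics/w2.png

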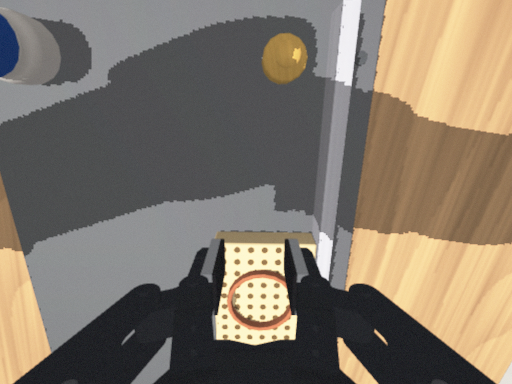

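The wrist view shows the board's far edge along the fence (column 320), with the hand square behind its left end (row 238). The brass weight at (285,58) is well clear.

Call:
{"fn": "carry_out", "kwargs": {"deltas": [{"turn": [0,0,0],"travel": [0,0.17,0.5],"jaw": 0.4},{"turn": [0,0,0],"travel": [0,0,0.9],"jaw": 0.4},{"turn": [0,0,0],"travel": [0,0,0.8],"jaw": 0.4},{"turn": [0,0,0],"travel": [0,0,0.5],"jaw": 0.4},{"turn": [0,0,0],"travel": [0,0,0.3],"jaw": 0.4},{"turn": [0,0,0],"travel": [-0.2,0,0],"jaw": 0.4},{"turn": [0,0,0],"travel": [-0.2,0,0],"jaw": 0.4},{"turn": [0,0,0],"travel": [-0.15,0,0],"jaw": 0.4}]}}

```text
t: 8.57
tcp_pos: [621.3, 124.3, 19.0]
tcp_rot: [0.654, 0.756, 0.0, 0.001]
force: [0.0, 0.4, -0.3]
finger_gap: 34.0
finger_force: 0.0
```

Call:
{"fn": "carry_out", "kwargs": {"deltas": [{"turn": [0,0,0],"travel": [-0.12,0,0],"jaw": 0.4},{"turn": [0,0,0],"travel": [-0.12,0,0],"jaw": 0.4},{"turn": [0,0,0],"travel": [-0.15,0,0],"jaw": 0.4},{"turn": [0,0,0],"travel": [-0.2,0,0],"jaw": 0.4},{"turn": [0,0,0],"travel": [-0.2,0,0],"jaw": 0.4},{"turn": [0,0,0],"travel": [-0.25,0,0],"jaw": 0.4},{"turn": [0,0,0],"travel": [-0.25,0,0],"jaw": 0.4},{"turn": [0,0,0],"travel": [-0.25,0,0],"jaw": 0.4}]}}

```text
t: 9.23
tcp_pos: [627.0, 79.1, 18.1]
tcp_rot: [0.654, 0.756, -0.0, 0.0]
force: [-1.6, 3.3, 1.5]
finger_gap: 34.6
finger_force: 1.2
```

```bash
python3 -c "
from h import *
where(); board('scene'); board()"
```

```text
t 9.23 slab [70. 40.] z 18.1 yaw(y axis, slab deg) 0.69 zaxis [ 0. -0. -1.] F [-1.6  3.3  1.5] gap 34.6
scene board [ 71.8 -45.5] [86.6 90.1] yaw -0.41 404
bangle [ 81.6 -36.2] [66.  26.9]
top board [ 73.8 -34.2] [ 90.8 115.9] yaw 0.39 806
bangle [ 71.7 -30.9] [55.7 61.9]
```

Call:
{"fn": "carry_out", "kwargs": {"deltas": [{"turn": [0,0,0],"travel": [-0.2,0,0],"jaw": 0.4},{"turn": [0,0,0],"travel": [-0.25,0,0],"jaw": 0.4},{"turn": [0,0,0],"travel": [-0.25,0,0],"jaw": 0.4},{"turn": [0,0,0],"travel": [-0.25,0,0],"jaw": 0.4},{"turn": [0,0,0],"travel": [-0.25,0,0],"jaw": 0.4},{"turn": [0,0,0],"travel": [-0.25,0,0],"jaw": 0.4},{"turn": [0,0,0],"travel": [-0.25,0,0],"jaw": 0.4},{"turn": [0,0,0],"travel": [-0.25,0,0],"jaw": 0.4}]}}

```text
t: 10.0
tcp_pos: [635.4, 21.2, 18.0]
tcp_rot: [0.654, 0.756, -0.0, 0.0]
force: [-0.3, 0.9, -0.7]
finger_gap: 34.4
finger_force: 0.6
```

Call:
{"fn": "carry_out", "kwargs": {"deltas": [{"turn": [0,0,0],"travel": [-0.25,0,0],"jaw": 0.4},{"turn": [0,0,0],"travel": [-0.25,0,0],"jaw": 0.4},{"turn": [0,0,0],"travel": [-0.25,0,0],"jaw": 0.4},{"turn": [0,0,0],"travel": [-0.25,0,0],"jaw": 0.4},{"turn": [0,0,0],"travel": [-0.2,0,0],"jaw": 0.4},{"turn": [0,0,0],"travel": [-0.12,0,0],"jaw": 0.4},{"turn": [0,0,0],"travel": [-0.07,0,0],"jaw": 0.4},{"turn": [0,0,0],"travel": [0,0,0],"jaw": 0.4}]}}

```text
t: 10.67
tcp_pos: [641.6, -19.8, 18.1]
tcp_rot: [0.654, 0.756, 0.0, 0.0]
force: [0.5, 0.1, 0.0]
finger_gap: 34.0
finger_force: 0.0
```

```bash
python3 -c "
from h import *
where(); board('scene'); board()"
```

```text
t 10.67 slab [ 71.4 -59.8] z 18.1 yaw(y axis, slab deg) 0.68 zaxis [ 0. -0. -1.] F [0.5 0.1 0. ] gap 34.0
scene board [  83.  -151.3] [65.2 78.2] yaw -2.0 283
bangle [  85.3 -141.3] [58.7 18.6]
top board [  74.8 -140.9] [91.3 98.1] yaw -0.87 620
bangle [  68.3 -136.7] [37.7 62.7]
```

Call:
{"fn": "carry_out", "kwargs": {"deltas": [{"turn": [0,0,0],"travel": [-0.06,0,0],"jaw": 0.4},{"turn": [0,0,0],"travel": [-0.05,0,0],"jaw": 0.4},{"turn": [0,0,0],"travel": [-0.04,0,0],"jaw": 0.4},{"turn": [0,0,0],"travel": [-0.04,0,0],"jaw": 0.4},{"turn": [0,0,0],"travel": [-0.04,0,0],"jaw": 0.4}]}}

```text
t: 11.18
tcp_pos: [642.4, -25.6, 18.0]
tcp_rot: [0.654, 0.757, 0.0, -0.0]
force: [-1.3, 1.9, 0.8]
finger_gap: 34.0
finger_force: 1.2
```

Call:
{"fn": "carry_out", "kwargs": {"deltas": [{"turn": [0,0,0],"travel": [-0.04,0,0],"jaw": 0.4},{"turn": [0,0,0],"travel": [-0.04,0,0],"jaw": 0.4}]}}

```text
t: 11.35
tcp_pos: [642.8, -28.3, 18.0]
tcp_rot: [0.654, 0.756, 0.0, -0.0]
force: [-0.4, 2.1, 1.0]
finger_gap: 33.8
finger_force: 1.2
```

```bash
python3 -c "
from h import *
where()"
```

```text
t 11.35 slab [ 71.4 -68.5] z 18.0 yaw(y axis, slab deg) 0.71 zaxis [-0.  0. -1.] F [-0.4  2.1  1. ] gap 33.8
```

Call:
{"fn": "carry_out", "kwargs": {"deltas": [{"turn": [0,0,0],"travel": [-0.04,0,0],"jaw": 0.4},{"turn": [0,0,0],"travel": [-0.04,0,0],"jaw": 0.4}]}}

```text
t: 11.52
tcp_pos: [642.9, -29.6, 18.0]
tcp_rot: [0.654, 0.757, 0.0, -0.001]
force: [-4.0, 8.4, 3.5]
finger_gap: 34.1
finger_force: 4.3
```

```bash
python3 -c "
from h import *
where()"
```

```text
t 11.52 slab [ 71.4 -69.7] z 18.0 yaw(y axis, slab deg) 0.73 zaxis [-0.001  0.002 -1.   ] F [-4.   8.4  3.5] gap 34.1
```

Call:
{"fn": "carry_out", "kwargs": {"deltas": [{"turn": [0,0,0],"travel": [0.2,0,0],"jaw": 0.4},{"turn": [0,0,0],"travel": [0.6,0,0],"jaw": 0.4},{"turn": [0,0,0],"travel": [0,0,-1],"jaw": 0.4},{"turn": [0,0,0],"travel": [0,0,-1],"jaw": 0.4},{"turn": [0,0,0],"travel": [0,0,-1],"jaw": 0.4},{"turn": [0,0,0],"travel": [0.4,-0.9,-0.5],"jaw": 0.6},{"turn": [0,0,0],"travel": [0.4,-0.9,-0.5],"jaw": 0.6},{"turn": [0,0,0],"travel": [0.4,-0.9,-0.5],"jaw": 0.6}]}}

```text
t: 12.18
tcp_pos: [553.6, 16.4, 153.7]
tcp_rot: [0.654, 0.756, 0.0, 0.001]
force: [-0.1, 0.6, 0.3]
finger_gap: 51.1
finger_force: 0.0
```

```bash
python3 -c "
from h import *
where(); c=board()
cv2.imwrite('pics/t3.png',cv2.resize(cv2.cvtColor(c['image'],cv2.COLOR_RGB2BGR)[120:260,200:360],None,fx=4,fy=4,interpolation=cv2.INTER_CUBIC))
c=cap('wrist'); W=cloud(c)"
```

```text
t 12.18 slab [-11.  -12.3] z 153.7 yaw(y axis, slab deg) 0.65 zaxis [ 0.001 -0.001 -1.   ] F [-0.1  0.6  0.3] gap 51.1
top board [  74.6 -140.9] [ 91.  119.9] yaw 0.55 894
bangle [  72.7 -136.4] [59.5 60.3]
```

View pics/t3.png

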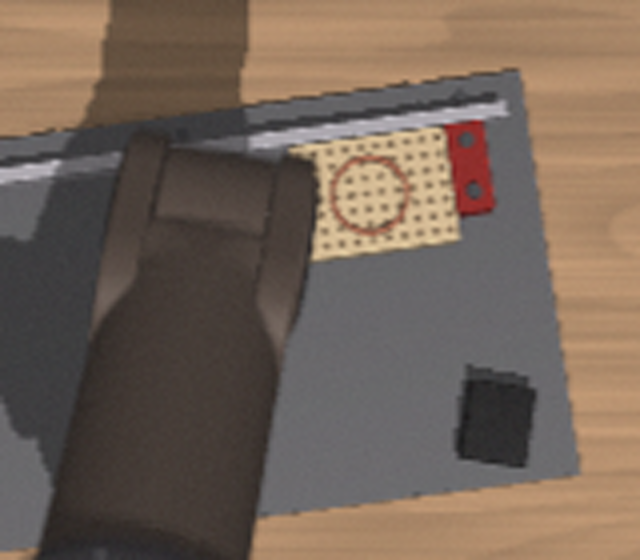

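The crop shows the board against the fence, its right end touching the red stop at crop (450,170), and the bangle centred at (370,195). I'll press the near face once more to make sure the board is flush.

Call:
{"fn": "carry_out", "kwargs": {"deltas": [{"turn": [0,0,0],"travel": [-0.8,-0.1,0],"jaw": 0.6},{"turn": [0,0,0],"travel": [-0.9,-0.1,0],"jaw": 0.6},{"turn": [0,0,0],"travel": [-0.9,-0.1,0],"jaw": 0.6},{"turn": [0,0,0],"travel": [-0.9,0,0],"jaw": 0.6},{"turn": [0,0,0],"travel": [-0.8,0,0],"jaw": 0.6},{"turn": [0,0,-1],"travel": [0,0,0.15],"jaw": 0.6},{"turn": [0,0,-1],"travel": [0,0,0.15],"jaw": 0.6},{"turn": [0,0,-1],"travel": [0,0,0.15],"jaw": 0.6}]}}

```text
t: 12.95
tcp_pos: [564.4, -113.4, 139.1]
tcp_rot: [0.506, 0.862, -0.0, 0.001]
force: [0.1, -0.8, -0.1]
finger_gap: 51.0
finger_force: 0.0
```

Call:
{"fn": "carry_out", "kwargs": {"deltas": [{"turn": [0,0,-1],"travel": [0,0,0.15],"jaw": 0.6},{"turn": [0,0,-1],"travel": [0,0,0.15],"jaw": 0.6},{"turn": [0,0,-1],"travel": [0,0,0.15],"jaw": 0.6},{"turn": [0,0,-1],"travel": [0,0,0.15],"jaw": 0.6},{"turn": [0,0,-1],"travel": [0,0,0.15],"jaw": 0.6},{"turn": [0,0,-1],"travel": [0,0,0.15],"jaw": 0.6},{"turn": [0,0,-1],"travel": [0,0,0.15],"jaw": 0.6},{"turn": [0,0,-1],"travel": [0,0,0.15],"jaw": 0.6}]}}

```text
t: 13.62
tcp_pos: [564.4, -112.8, 103.0]
tcp_rot: [0.05, 0.999, -0.0, 0.0]
force: [-0.1, -0.0, 0.7]
finger_gap: 51.3
finger_force: 0.0
```

Call:
{"fn": "carry_out", "kwargs": {"deltas": [{"turn": [0,0,-1],"travel": [0,0,0.15],"jaw": 0.6},{"turn": [0,0,-1],"travel": [0,0,0.15],"jaw": 0.6},{"turn": [0,0,0],"travel": [0,0,0],"jaw": 0.6}]}}

```text
t: 13.87
tcp_pos: [563.8, -112.8, 93.5]
tcp_rot: [-0.069, 0.998, -0.0, -0.0]
force: [1.1, 0.5, -0.8]
finger_gap: 51.6
finger_force: 0.0
```

```bash
python3 -c "
from h import *
where()"
```

```text
t 13.87 slab [ -18.  -141.7] z 93.5 yaw(y axis, slab deg) 90.35 zaxis [-0.001 -0.    -1.   ] F [ 1.1  0.5 -0.8] gap 51.6
```

Call:
{"fn": "carry_out", "kwargs": {"deltas": [{"turn": [0,0,0],"travel": [0,0,0.8],"jaw": 0.6},{"turn": [0,0,0],"travel": [0,0,0.8],"jaw": 0.6},{"turn": [0,0,0],"travel": [0,0,0.6],"jaw": 0.6},{"turn": [0,0,0],"travel": [0,0,0.3],"jaw": 0.6},{"turn": [0,0,0],"travel": [-0.4,0,0],"jaw": 0.6},{"turn": [0,0,0],"travel": [-0.4,0,0],"jaw": 0.6},{"turn": [0,0,0],"travel": [-0.2,0,0],"jaw": 0.6},{"turn": [0,0,0],"travel": [-0.08,0,0],"jaw": 0.6}]}}

```text
t: 14.53
tcp_pos: [597.6, -107.6, 19.9]
tcp_rot: [-0.066, 0.998, -0.0, 0.001]
force: [0.0, 0.1, -0.5]
finger_gap: 51.0
finger_force: 0.0
```

Call:
{"fn": "carry_out", "kwargs": {"deltas": [{"turn": [0,0,0],"travel": [-0.04,0,0],"jaw": 0.6},{"turn": [0,0,0],"travel": [-0.04,0,0],"jaw": 0.6},{"turn": [0,0,0],"travel": [-0.04,0,0],"jaw": 0.6}]}}

```text
t: 14.78
tcp_pos: [599.3, -107.4, 19.7]
tcp_rot: [-0.067, 0.998, -0.0, -0.0]
force: [0.1, -0.1, -0.4]
finger_gap: 51.3
finger_force: 0.0
```

```bash
python3 -c "
from h import *
where()"
```

```text
t 14.78 slab [  17.9 -141.1] z 19.7 yaw(y axis, slab deg) 90.04 zaxis [-0. -0. -1.] F [ 0.1 -0.1 -0.4] gap 51.3
```

Call:
{"fn": "carry_out", "kwargs": {"deltas": [{"turn": [0,0,0],"travel": [-0.03,0,0],"jaw": 0.6},{"turn": [0,0,0],"travel": [-0.03,0,0],"jaw": 0.6}]}}

```text
t: 14.95
tcp_pos: [599.5, -107.3, 19.4]
tcp_rot: [-0.067, 0.998, 0.0, -0.002]
force: [-8.0, -0.9, 5.5]
finger_gap: 51.1
finger_force: 4.2
```

Call:
{"fn": "carry_out", "kwargs": {"deltas": [{"turn": [0,0,0],"travel": [-0.03,0,0],"jaw": 0.6},{"turn": [0,0,0],"travel": [0,0,0],"jaw": 0.6}]}}

```text
t: 15.12
tcp_pos: [599.5, -107.3, 19.1]
tcp_rot: [-0.067, 0.998, 0.0, -0.003]
force: [-8.2, -0.3, 6.0]
finger_gap: 51.1
finger_force: 4.3
```

Call:
{"fn": "carry_out", "kwargs": {"deltas": [{"turn": [0,0,0],"travel": [0.2,0,0],"jaw": 0.6},{"turn": [0,0,0],"travel": [0.8,0,0],"jaw": 0.6},{"turn": [0,0,0],"travel": [0,0,-1],"jaw": 0.6},{"turn": [0,0,0],"travel": [0,0,-1],"jaw": 0.6},{"turn": [0,0,0],"travel": [0,0,-1],"jaw": 0.6},{"turn": [0,0,0],"travel": [0.4,1,-1],"jaw": 0.6},{"turn": [0,0,0],"travel": [0.4,1,-1],"jaw": 0.6},{"turn": [0,0,0],"travel": [0.4,1,-0.5],"jaw": 0.6}]}}

```text
t: 15.78
tcp_pos: [527.5, -29.4, 184.4]
tcp_rot: [-0.066, 0.998, -0.0, 0.003]
force: [0.7, 1.2, 0.4]
finger_gap: 51.3
finger_force: 0.0
```

Call:
{"fn": "carry_out", "kwargs": {"deltas": [{"turn": [0,0,0],"travel": [0.5,1,0],"jaw": 0.6},{"turn": [0,0,0],"travel": [0.5,1,0],"jaw": 0.6},{"turn": [0,0,0],"travel": [0.5,1,0],"jaw": 0.6},{"turn": [0,0,0],"travel": [0.3,1,0],"jaw": 0.6},{"turn": [0,0,0],"travel": [0.2,1,0],"jaw": 0.6},{"turn": [0,0,0],"travel": [0,0,0],"jaw": 0.6}]}}

```text
t: 16.28
tcp_pos: [445.0, 117.0, 181.6]
tcp_rot: [-0.071, 0.998, 0.001, 0.0]
force: [-0.4, 0.3, -0.4]
finger_gap: 50.8
finger_force: 0.0
```

```bash
python3 -c "
from h import *
where(); c=board(); board('scene')
a=cv2.resize(cv2.cvtColor(c['image'],cv2.COLOR_RGB2BGR)[130:260,150:350],None,fx=4,fy=4,interpolation=cv2.INTER_CUBIC)
cv2.imwrite('pics/t4.png',a)
for n in ['bangle','jar','charcoal','weight']: print(n,[np.round(d['xyz']) for d in spot_point('top',n)[:1]])"
```

```text
t 16.28 slab [-105.4  101.7] z 181.6 yaw(y axis, slab deg) 90.5 zaxis [ 0.     0.003 -1.   ] F [-0.4  0.3 -0.4] gap 50.8
top board [  74.9 -140.3] [ 91.1 120.7] yaw -0.22 1003
bangle [  72.2 -136.1] [59.6 60.6]
scene board [  71.5 -140.1] [ 87.9 123.9] yaw 0.03 769
bangle [  70.4 -135.8] [58.2 59.9]
bangle [array([655., -95.,  41.])]
jar []
charcoal [array([ 478., -197.,   11.])]
weight [array([617., 255.,  14.])]
```

View pics/t4.png

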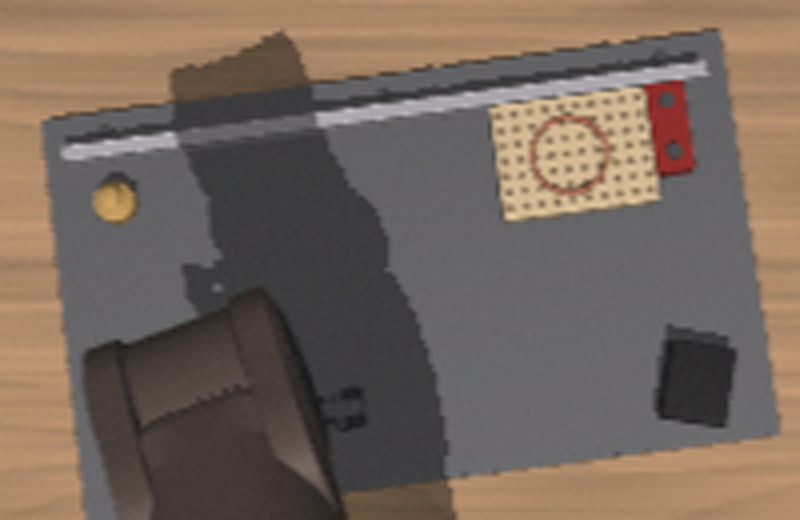

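The view shows the board flush along the fence and against the stop (crop 655,120). The bangle is near the board's middle at (570,155), and the weight and charcoal haven't moved. The jar is hidden behind the arm, but nothing came near it.

```bash
python3 -c "
from h import *
print(manip.hand_in())"
```

```text
the job is handed in; nothing more can be done
None
```

The job is handed in: the board lies flush along the fence with its end against the red stop, to within camera accuracy, and the bangle is still about 5 mm from its middle, much as it started; the hand is clear.

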